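# Sort the bench after a water test

### The job

Clear up after the water test: stand both glass vials (orange cap, black cap) upright in the white tray; put the black dropper bottle with the blue cap, standing upright, and the small blue-and-cream box, right way up, in the blue tray; and lay the red-and-white marker in the black tray. Everything must rest flat on the floor of its tray with nothing lying on a rim, the vials and the bottle must never be knocked over, and the roll of tape and the yellow meter stay where they are.

Things in the scene. Friction and masses are not known exactly. Their poses are not given: they have to be found in the camera images.
- vial_orange_c (a point): screw-cap glass sample vial with an orange cap and reddish contents, round, 23 mm diameter, 52 mm tall, standing upright, about 30 g; point at its centre, half-way up (26 mm above its foot), z along its axis, up
- vial_black_c (a point): screw-cap glass sample vial with a black cap and pale tan contents, round, 23 mm diameter, 52 mm tall, standing upright, about 30 g; point at its centre, half-way up (26 mm above its foot), z along its axis, up
- dropper_c (a point): square black dropper bottle with a ribbed blue cap, body 29 x 29 mm and 34 mm tall, cap about 26 mm across, 57 mm tall in all, standing upright, about 45 g; point at its centre, half-way up (28 mm above its foot), x and y square to its sides, z up
- cuvettes_c (a point): small closed box, blue upper half and cream lower half, 40 mm along its x, 74 mm along its y, 25 mm high, about 60 g; point at its centre, half-way up, z up
- marker_c (a point): marker pen, half white, half red, lying flat, 140 mm long along its y, about 14 mm thick, does not roll, about 20 g; point at its centre, half-way up (7 mm above the worktop), z up
- tray_white: shallow open white plastic tray for samples, fixed to the worktop; outside 110 mm along its x, 180 mm along its y; flat floor 5 mm above its underside, inside 100 x 170 mm, walls 5 mm thick, rim 14 mm above the worktop; origin: centre of its underside (on the worktop), z up
- tray_blue: shallow open blue plastic tray for test supplies, fixed to the worktop; outside 110 mm along its x, 180 mm along its y; flat floor 5 mm above its underside, inside 100 x 170 mm, walls 5 mm thick, rim 14 mm above the worktop; origin: centre of its underside (on the worktop), z up
- tray_black: shallow open black plastic tray for pens, fixed to the worktop; outside 110 mm along its x, 180 mm along its y; flat floor 5 mm above its underside, inside 100 x 170 mm, walls 5 mm thick, rim 14 mm above the worktop; origin: centre of its underside (on the worktop), z up
- tape_c (a point): bystander: roll of cream masking tape lying flat, 96 mm across, 25 mm high, not to be moved; point at its centre
- meter_c (a point): bystander: yellow hand-held meter lying flat, 150 mm along its x, 66 mm along its y, 41 mm high, not to be moved; point at its centre

How it is judged:
By the outcome, as a careful person would: the job done as asked, in the order asked, and still so for the second after the job is handed in, with the robot touching nothing.
It also fails if it takes over 134 s, if anything falls off the work surface, if the arm or the gripper's body presses on something with over 40 N, if the wrist force passes 120 N, or if a joint passes its speed limit or range.

### The arm

A 7-joint arm with a two-finger parallel gripper is mounted at the origin on a cart in front of the work surface, level with it; the furniture and walls round the work are solid. World frame = base frame: x ahead of the robot, y to its left, z up, the work surface at z = 0. Lengths are in m, angles in rad, forces in N, time in s.
With the tool pointing down it reaches from about 0.425 to 0.825 m from the base axis. Payload 3.6 kg.
Tool frame: the origin (TCP) lies where the fingers leave the gripper's body, on its centre line; the fingertips stand 73 mm ahead of it and the grasp point (between the pads) lies 54 mm ahead of it; x points along the fingers, y is the direction in which the jaws open and shut, and the axes are right-handed (so a half turn about x gives the same grasp; the last joint's range is limited). The gripper opens to 85 mm and grips with 20 to 120 N. Pads are 22 mm wide; open, the fingers measure 114 mm over their backs; the gripper's body (76 mm by 85 mm) begins 54 mm behind the grasp point. The pads swing forward as they close: fully open they stand 13 mm farther back than shut.
Start: joints at [-1.268, 0.615, -0.013, 1.423, 0.008, 1.103, -0.04], TCP at [0.21, 0.615, 0.304] pointing down, gripper open.
Joint ranges: [-3.12, 3.12], [-0.3, 2.06], [-1.34, 1.32], [0.26, 2.42], [-1.36, 4.5], [0.01, 1.98], [-2.84, 2.84]. Speed limits (rad/s): [2.79, 2.79, 3.14, 3.14, 3.14, 3.14, 3.14].

### API

Orientations are given as a unit quaternion [x, y, z, w].
In Python, from station import arm, snapshot, camera_info, ticket gives the robot as it stands. Calls block until the motion is done:
- arm.movep(position, orientation): joint-space move of the TCP to a pose.
- arm.line_to(position, velocity=0.15, ori=None): straight line of the TCP; ori=None keeps the orientation; velocity is the mean speed in m/s.
- arm.move_j(angles): joint-space move.
- arm.move_gripper(opening, effort=None): opening from 0.0 (shut) to 1.0 (fully open); effort is the grip in N (None keeps the last); returns when the fingers have stopped.
- arm.pause(seconds).
- arm.ik(position, orientation): joint angles nearest the present ones, or None.
- snapshot(name): name is "side" or "top" or "wrist"; returns the picture (480x640x3 uint8, blue, green, red); there is no depth.
- camera_info(name): a dict with "fx", "fy", "cx", "cy" (pixels), "dist_coeffs" ([k1, k2, p1, p2, k3] as OpenCV has them; the pictures are not rectified), "R" (3x3) and "t" (3): a world point X has camera coordinates R X + t; the wrist camera has in their place "T_tool_cam" (4x4, takes a point from camera to tool coordinates, whose origin is the TCP and whose axes are the tool frame's). Camera axes: x right, y down, z forward; pixel columns grow to the right and rows downward; lengths in m; the calibration is good to about 2 mm. A picture is of the moment at which its call begins: read the wrist's pose just before it. camera_info takes no time and is no camera call.
A pose or a line that the arm cannot do raises arm.MotionError and nothing moves.
- ticket.finish_job(): hands the job in, once; it reports no verdict.
Readings, each from a call of its own:
- arm.read_time(): time.
- arm.read_joint_positions(): joint angles.
- arm.read_dq(): joint speeds.
- arm.read_effort(): joint torques, N m.
- arm.read_tool_pos(): TCP position.
- arm.read_eef_rot(): TCP orientation.
- arm.read_ft_force(): force on the tool from outside, world axes, zero at the start.
- arm.read_wrist_torque(): the same for the moment, N m.
- arm.read_opening(): opening from 0.0 (shut) to 1.0 (fully open).
Only numpy, scipy, OpenCV 4.12 (cv2) and the standard library are available. Lean on these libraries where they do the work, as an engineer would, in place of code of your own. Each camera call takes 0.05 s, during which the arm holds its last target. There are 200 camera calls.

## Working session

There is one attempt and no reset: what is moved stays moved. The work goes in short steps, each a Python script; the robot and the scene stay as the last script left them, time stands still between calls to the robot, and variables do not carry over. Pictures are saved under pics/ and viewed, about 12 in all and at most 16, crops included, and the job is handed in when it is done.

```bash
ls; mkdir -p pics; python3 - <<'E'
from station import arm, snapshot, camera_info
import cv2
for n in("top","side"):
    cv2.imwrite(f"pics/{n}0.png",snapshot(n)); print(n,camera_info(n))
print(camera_info("wrist"),arm.read_eef_rot(),arm.read_tool_pos(),arm.read_time())
E
```

```text
pics
top {'fx': 521.5891211100989, 'fy': 521.5891211100989, 'cx': 320.8984174670968, 'cy': 236.23153769406565, 'dist_coeffs': array([-0.0781126,  0.       ,  0.       ,  0.       ,  0.       ]), 'R': array([[-0.01948125, -0.99971715, -0.01364208],
       [-0.99678199,  0.02048161, -0.07749945],
       [ 0.07775694,  0.01208839, -0.99689906]]), 't': array([-0.02627169,  0.52289723,  1.22948198])}
side {'fx': 478.2147798465509, 'fy': 478.2147798465509, 'cx': 318.9972369297923, 'cy': 239.91662907180543, 'dist_coeffs': array([-0.01315993,  0.        ,  0.        ,  0.        ,  0.        ]), 'R': array([[ 0.99797168,  0.06352256,  0.0041719 ],
       [ 0.03809631, -0.54343756, -0.83858469],
       [-0.05100188,  0.83704271, -0.54475528]]), 't': array([-0.49268431, -0.00175115,  1.24827717])}
{'fx': 394.2960866371301, 'fy': 394.2960866371301, 'cx': 318.6987064429252, 'cy': 235.8900010410301, 'dist_coeffs': array([-0.05351181,  0.        ,  0.        ,  0.        ,  0.        ]), 'T_tool_cam': array([[-1.09489785e-04, -3.17199735e-01,  9.48358749e-01,
        -6.96531873e-02],
       [ 9.99999948e-01,  2.52311335e-04,  1.99843011e-04,
         5.96611678e-04],
       [-3.02671812e-04,  9.48358721e-01,  3.17199691e-01,
        -8.23119072e-02],
       [ 0.00000000e+00,  0.00000000e+00,  0.00000000e+00,
         1.00000000e+00]])} [ 0.11489455  0.69769915 -0.1165315   0.69744931] [0.20973726 0.61468187 0.30283795] 0.1
```

View pics/top0.png

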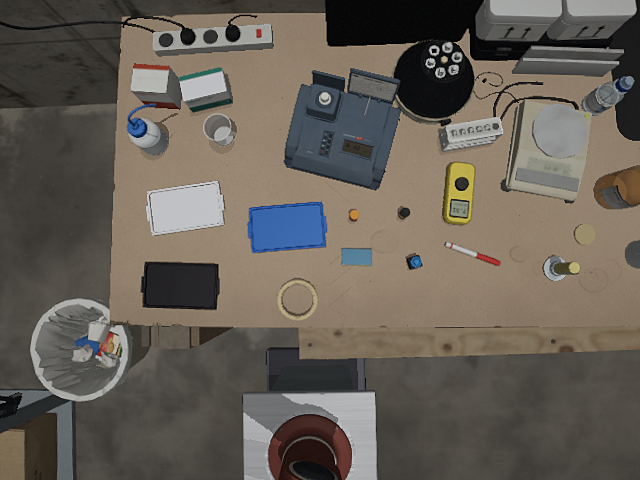

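View pics/side0.png

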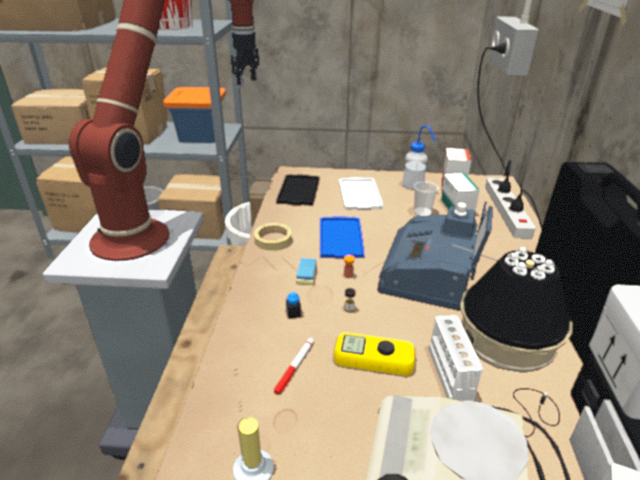

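```bash
cat > h.py <<'E'
import numpy as np, cv2
from scipy.spatial.transform import Rotation as Rn
from station import arm, snapshot, camera_info, ticket
def ray(cam,uv,z,pose=None):
    """pixels -> world points on the plane z"""
    c=camera_info(cam); K=np.array([[c['fx'],0,c['cx']],[0,c['fy'],c['cy']],[0,0,1]])
    n=cv2.undistortPoints(np.array(uv,float).reshape(-1,1,2),K,c['dist_coeffs']).reshape(-1,2)
    d=np.c_[n,np.ones(len(n))]
    if cam=='wrist':
        p,q=pose; R=Rn.from_quat(q).as_matrix(); T=c['T_tool_cam']
        d=d@(R@T[:3,:3]).T; o=np.array(p)+R@T[:3,3]
    else:
        d=d@c['R']; o=-c['R'].T@c['t']
    return o+d*((z-o[2])/d[:,2])[:,None]
def quat(th):
    c,s=np.cos(th),np.sin(th)
    return Rn.from_matrix(np.array([[0,c,s],[0,s,-c],[-1,0,0]])).as_quat()
def wsnap():
    pose=(arm.read_tool_pos(),arm.read_eef_rot()); return snapshot('wrist'),pose
def blob(im,roi,lo,hi):
    """largest HSV blob in roi (u0,v0,u1,v1) -> contour in full pixels"""
    u0,v0,u1,v1=roi; m=cv2.inRange(cv2.cvtColor(im[v0:v1,u0:u1],cv2.COLOR_BGR2HSV),lo,hi)
    cs=cv2.findContours(m,cv2.RETR_EXTERNAL,cv2.CHAIN_APPROX_NONE)[0]
    return max(cs,key=cv2.contourArea)+np.array([u0,v0])
def rect(cam,cnt,z,pose=None):
    w=ray(cam,cnt.reshape(-1,2),z,pose)[:,:2]
    (c,s,a)=cv2.minAreaRect((w*1000).astype(np.float32)); return np.round(np.array(c)/1000,4),np.round(s,1),round(a,1)
E
python3 - <<'E'
from h import *
im=cv2.imread('pics/top0.png')
for n,roi,lo,hi,z in [
 ('white',(135,175,235,240),(0,0,190),(180,40,255),.014),
 ('blue',(240,195,335,260),(100,100,60),(125,255,255),.014),
 ('black',(130,255,230,315),(0,0,0),(180,255,60),.014),
 ('orange',(340,200,370,230),(5,170,120),(20,255,255),.052),
 ('vblack',(390,200,420,225),(0,0,0),(180,255,75),.052),
 ('dropcap',(400,248,430,275),(95,120,90),(120,255,255),.057),
 ('dropbody',(400,248,430,275),(0,0,0),(180,255,70),.034),
 ('box',(335,240,380,275),(90,60,60),(120,255,255),.025),
 ('markred',(440,235,510,270),(170,120,80),(180,255,255),.007),
 ('markwhite',(440,235,510,270),(0,0,190),(180,50,255),.007),
 ('tape',(270,270,325,325),(15,20,170),(35,120,255),.025),
 ('meter',(435,150,485,235),(22,150,120),(35,255,255),.03)]:
    try:
        c=blob(im,roi,lo,hi); print(n,rect('top',c,z),cv2.boundingRect(c))
    except Exception as e: print(n,e)
print(Rn.from_quat(arm.read_eef_rot()).as_matrix().round(2))
x=[im[195:285,335:425],im[235:275,435:510]]
cv2.imwrite('pics/crop1.png',cv2.resize(im[195:280,335:510],None,fx=4.5,fy=4.5,interpolation=cv2.INTER_CUBIC))
E
```

```text
white (array([0.6001, 0.2952]), array([108.9, 190. ]), 7.1) (146, 181, 78, 54)
blue (array([0.5479, 0.0455]), array([110.3, 190.2]), 3.6) (248, 202, 79, 51)
black (array([0.4111, 0.307 ]), array([189.1, 110.4]), 87.4) (141, 262, 78, 48)
orange (array([ 0.5692, -0.1156]), array([18.7, 21.2]), 88.6) (350, 210, 9, 10)
vblack (array([ 0.571 , -0.2312]), array([21.5, 28.4]), 35.6) (398, 208, 12, 11)
dropcap (array([ 0.4556, -0.2557]), array([24.5, 23.1]), 43.5) (410, 256, 12, 12)
dropbody (array([ 0.4563, -0.2549]), array([28.3, 32.3]), 16.8) (406, 255, 14, 14)
box (array([ 0.4718, -0.1205]), array([69.1, 35.7]), 88.8) (342, 249, 30, 16)
markred max() iterable argument is empty
markwhite (array([ 0.4832, -0.3826]), array([58.4,  4.6]), 67.8) (453, 245, 23, 11)
tape (array([0.3717, 0.0228]), array([90.1, 89.7]), 88.9) (278, 281, 39, 39)
meter (array([ 0.6198, -0.3723]), array([ 61.8, 146.9]), 82.2) (445, 162, 30, 62)
[[-0.    0.32  0.95]
 [-0.    0.95 -0.32]
 [-1.   -0.    0.  ]]
```

View pics/crop1.png

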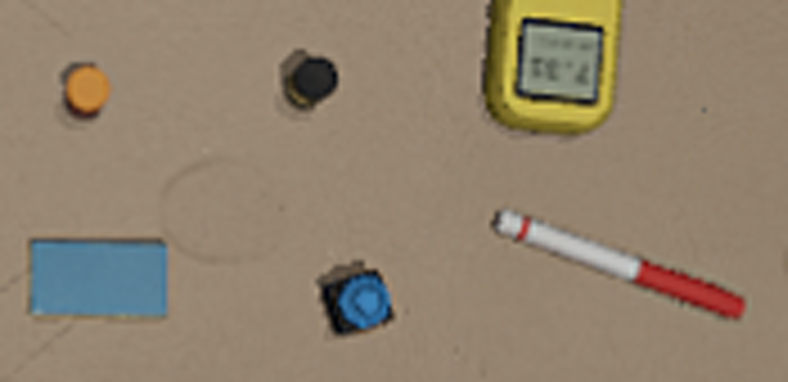

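```bash
cat >> h.py <<'E'
H=np.pi/2
E
python3 - <<'E'
from h import *
arm.movep([0.49,-0.22,0.30],quat(H))
im,p=wsnap(); cv2.imwrite('pics/w1.png',im); import pickle; pickle.dump(p,open('w1.pkl','wb')); print(p,arm.read_time(),arm.read_ft_force())
E
```

```text
(array([ 0.49050383, -0.21913118,  0.29990377]), array([-4.33157058e-04,  7.07059988e-01,  7.75908014e-04,  7.07153013e-01])) 3.2333 [ 0.21951183  0.15171545 -0.087738  ]
```

View pics/w1.png

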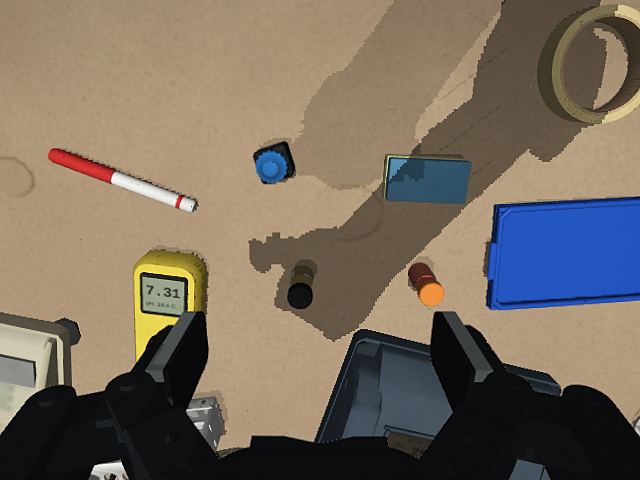

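```bash
python3 - <<'E'
from h import *; import pickle
p=pickle.load(open('w1.pkl','rb')); im=cv2.imread('pics/w1.png')
r=lambda uv,z:ray('wrist',uv,z,p)[:,:2].round(4).tolist()
print('or',r([(431,294)],.052),ray('top',[(354,214.5)],.052)[:,:2])
print('bk',r([(300,296)],.052),ray('top',[(404.7,212.3)],.052)[:,:2])
print('dr',r([(271,166)],.057))
c=blob(im,(375,140,480,210),(95,80,40),(115,255,255)); print('box',rect('wrist',c,.025,p),cv2.boundingRect(c))
m=np.array(r([(51,155),(194,206)],.009)); t=ray('top',[(445.4,244.3),(500.1,263.4)],.007)[:,:2]
for q in(m,t): d=q[1]-q[0]; print('mk',q.mean(0),np.hypot(*d),np.degrees(np.arctan2(d[1],d[0])))
cv2.imwrite('pics/crop2.png',cv2.resize(np.hstack([im[130:220,235:325],im[130:220,378:478]]),None,fx=4,fy=4,interpolation=cv2.INTER_CUBIC))
E
```

```text
or [[0.5696, -0.117]] [[ 0.56920559 -0.11559441]]
bk [[0.5715, -0.2347]] [[ 0.57197048 -0.23451734]]
dr [[0.4548, -0.2559]]
box (array([ 0.4718, -0.122 ]), array([72.9, 38.3]), 87.5) (385, 157, 86, 47)
mk [ 0.475  -0.4011] 0.13911520405764424 69.37646861667479
mk [ 0.47292932 -0.40351657] 0.14073390119760112 -110.44338699348206
```

View pics/crop2.png

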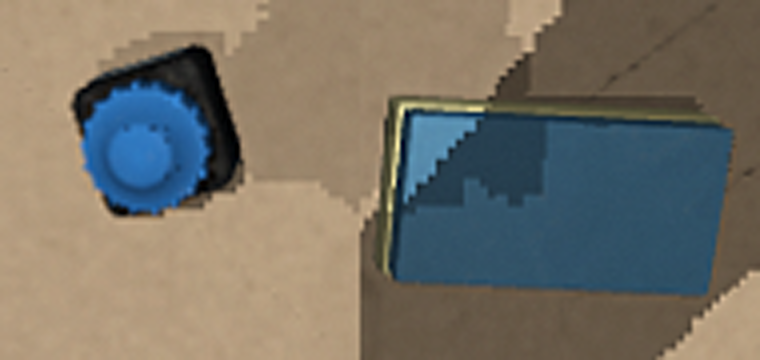

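```bash
python3 - <<'E'
from h import *; import pickle
p=pickle.load(open('w1.pkl','rb'))
for z in(0,.03,.06,.09,.12): print(z,ray('top',[(380,188),(285,167)],z)[:,:2].round(3).tolist(),ray('wrist',[(360,333),(556,380)],z,p)[:,:2].round(3).tolist(), ray('side',[(380,281),(463,303)],z)[:,:2].round(3).tolist())
for n,q,th in [('or',(.5694,-.1165,.09),1.38),('bk',(.5717,-.2345,.09),1.19),('dr',(.455,-.256,.09),np.radians(107)),('dr2',(.455,-.256,.09),np.radians(17)),('box',(.4718,-.1215,.08),np.radians(-2.5)),('mk',(.474,-.402,.07),np.radians(-20.5)),('mk2',(.474,-.402,.07),np.radians(159.5))]:
    j=arm.ik(list(q),quat(th)); print(n,None if j is None else np.round(j,2))
E
```

```text
0 [[0.639, -0.184], [0.697, 0.049]] [[0.643, -0.173], [0.709, 0.059]] [[0.643, -0.133], [0.821, -0.199]]
0.03 [[0.634, -0.181], [0.69, 0.046]] [[0.624, -0.177], [0.684, 0.036]] [[0.639, -0.172], [0.809, -0.235]]
0.06 [[0.629, -0.177], [0.684, 0.044]] [[0.605, -0.18], [0.66, 0.014]] [[0.636, -0.21], [0.797, -0.27]]
0.09 [[0.624, -0.174], [0.678, 0.042]] [[0.586, -0.184], [0.635, -0.009]] [[0.632, -0.249], [0.786, -0.306]]
0.12 [[0.619, -0.171], [0.671, 0.039]] [[0.567, -0.188], [0.611, -0.031]] [[0.628, -0.288], [0.774, -0.342]]
or [-0.04  0.81  0.33  1.82 -0.44  0.58  1.95]
bk [ 0.12  0.86  0.39  1.71 -0.49  0.66  1.98]
dr [ 0.33  0.75  0.22  1.99 -0.36  0.44  2.68]
dr2 [ 0.17  0.79  0.47  1.99 -0.7   0.52  1.45]
box [-0.14  0.8   0.54  2.09 -0.9   0.49  1.05]
mk [ 0.27  0.98  0.71  1.71 -0.87  0.79  1.05]
mk2 [ 1.    0.94 -0.58  1.69  0.72  0.74  2.84]
```

```bash
cat >> h.py <<'E'
TR={'white':((.6001,.2952),7.1),'blue':((.5479,.0455),3.6),'black':((.4111,.307),-2.6)}
def pick(xy,thdeg,z,pre,effort=40):
    q=quat(np.radians(thdeg)); arm.move_gripper(pre,effort)
    arm.movep([*xy,.20],q); arm.line_to([*xy,z+.01],.15); arm.line_to([*xy,z],.05)
    arm.move_gripper(0.0,effort); o=arm.read_opening()
    arm.line_to([*xy,.20],.12)
    print('pick',o,arm.read_opening(),arm.read_ft_force().round(2),arm.read_time())
def place(tray,off,z,rel,zup=.20):
    (c,a)=TR[tray]; th=np.radians(a); R=np.array([[np.cos(th),-np.sin(th)],[np.sin(th),np.cos(th)]])
    xy=np.array(c)+R@np.array(off); q=quat(th)
    arm.movep([*xy,zup],q); print('held',arm.read_opening())
    arm.line_to([*xy,z+.02],.15); arm.line_to([*xy,z],.04); print(arm.read_ft_force().round(2),arm.read_tool_pos().round(4))
    arm.move_gripper(rel); arm.pause(.2); arm.line_to([*xy,.20],.12); print('t',arm.read_time())
E
python3 - <<'E'
from h import *
pick((.5694,-.1163),-12,.084,.6)
place('white',(0,-40),.0895,.5) if 0 else place('white',(0,-.040),.0895,.48)
im,p=wsnap(); cv2.imwrite('pics/w2.png',im)
E
```

```text
pick 0.2510805777974345 0.25737747272193556 [-0.    0.52 -0.45] 7.775
held 0.2531853091899765
[-0.48 -1.27  0.81] [0.6048 0.2556 0.0894]
t 12.1583
```

View pics/w2.png

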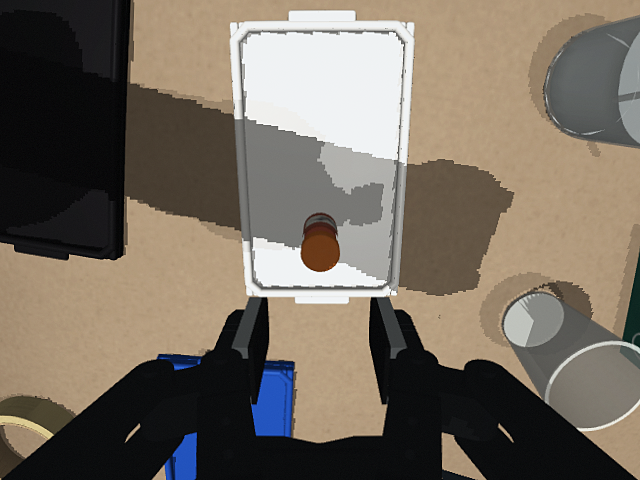

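The orange vial stands upright in the white tray, cap at (320,252) and clear of the walls. I'll go on with the black vial and the dropper.

```bash
python3 - <<'E'
from h import *
pick((.5718,-.2346),-22,.084,.6)
assert arm.read_opening()>.2
place('white',(0,.040),.0895,.48)
im,p=wsnap(); cv2.imwrite('pics/w3.png',im)
pick((.4555,-.2556),17,.080,.65)
assert arm.read_opening()>.25
place('blue',(0,.050),.0855,.52)
im,p=wsnap(); cv2.imwrite('pics/w4.png',im)
cv2.imwrite('pics/w34.png',cv2.resize(np.hstack([cv2.imread('pics/w3.png'),im]),(800,300)))
E
```

```text
pick 0.2581612895662692 0.25529377523344665 [-0.77  0.25 -0.46] 16.95
held 0.25505966074030084
[-0.39 -0.11  1.4 ] [0.5949 0.335  0.0894]
t 21.9917
pick 0.33108654370209367 0.3323752664169966 [-1.21 -0.14 -0.33] 27.2417
held 0.33261392960050806
[-1.49  0.55  1.34] [0.5445 0.0957 0.0854]
t 31.6333
```

View pics/w34.png

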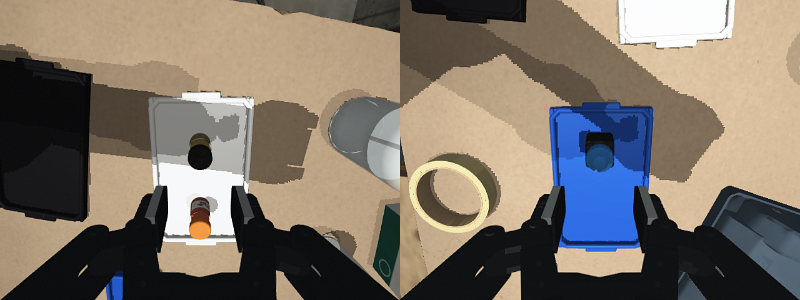

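Both vials stand in the white tray (black cap (200,155), orange cap (200,230)), and the dropper stands square in the blue tray at (600,150). Next come the box and the marker.

```bash
python3 - <<'E'
from h import *
pick((.4718,-.1215),-2.5,.076,.8)
assert arm.read_opening()>.35
place('blue',(0,-.036),.0815,.62)
im,p=wsnap(); cv2.imwrite('pics/w5.png',im)
pick((.474,-.4023),-20.5,.076,.5)
assert arm.read_opening()>.08
place('black',(0,0),.0815,.36)
arm.movep([.42,.2,.32],quat(0.3))
for n in('top','side','wrist'): cv2.imwrite(f'pics/{n}9.png',snapshot(n))
print(arm.read_time())
t=cv2.imread('pics/top9.png')
cv2.imwrite('pics/w59.png',np.hstack([cv2.resize(cv2.imread('pics/w5.png'),(400,300)),cv2.resize(cv2.imread('pics/wrist9.png'),(400,300))]))
E
```

```text
pick 0.4591620906583236 0.459392730630168 [-0.5  -0.33 -0.49] 35.7667
held 0.45827850198031866
[-1.26  1.13  2.4 ] [0.5499 0.0098 0.0814]
t 39.5083
pick 0.1287194351593837 0.13048194467887098 [-1.51 -0.15 -1.21] 44.1917
held 0.12644799703854234
[-1.24  0.99  1.29] [0.4108 0.307  0.0813]
t 49.8333
50.6667
```

View pics/w59.png

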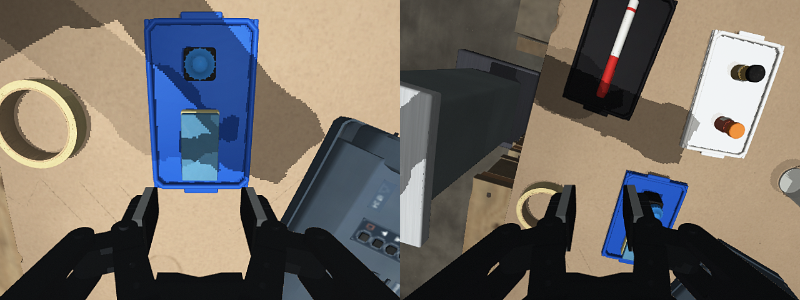

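View pics/side9.png

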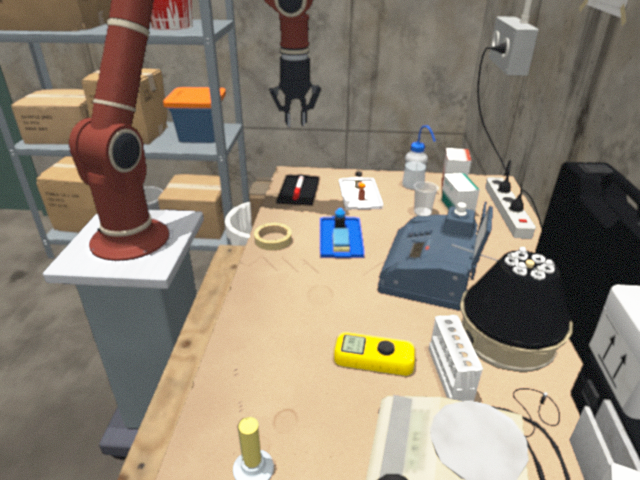

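The vials and dropper are upright, and the tape and meter haven't moved. The box end and the marker's far end are close to walls in this view, so I'll check both from nearer.

```bash
python3 - <<'E'
from h import *
arm.movep([.53,-.08,.28],quat(0.06)); a,_=wsnap()
arm.movep([.42,.22,.28],quat(-.05)); b,_=wsnap()
cv2.imwrite('pics/fin.png',np.hstack([cv2.resize(x[:400],(400,250)) for x in(a,b)])); cv2.imwrite('pics/top10.png',snapshot('top'))
E
```

```text
(no output)
```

View pics/fin.png

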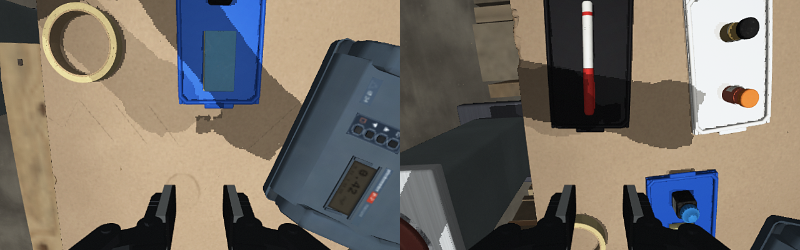

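The box lies flat with clear floor on every side. The marker lies on the black tray's floor, with its near end (587,115) clear of the wall.

```bash
python3 - <<'E'
from h import *
print(arm.read_time(),arm.read_ft_force()); print(ticket.finish_job())
E
```

```text
53.1917 [-0.03811902 -0.383104   -1.14618191]
the job is handed in; nothing more can be done
None
```

All five items are in their trays, and I handed the job in at about 53 s of the 134 s allowed. I placed them in the order you gave:

- **White tray:** both vials, standing upright.
- **Blue tray:** the dropper bottle, standing upright, and the box, right way up.
- **Black tray:** the marker, lying flat along the tray.

The last pictures show the vials and the bottle upright. Nothing lies on a rim, and the tape and meter look to be where they were. Grip widths matched the object sizes on every pick, the wrist force readings stayed at a few newtons, and none of the checks disagreed.

I did not see the marker's far end against its wall, because the picture cut it off. I gripped the marker at its measured centre and set it at the tray's centre. That should leave about 15 mm at each end, with about 2 mm of measuring error.

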